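Bleed the green air reservoir

ROBOT

A 7-joint arm with a two-finger parallel gripper is mounted at the origin on the work surface. World frame = base frame: x ahead of the robot, y to its left, z up, the work surface at z = 0. Lengths are in mm, angles in rad, forces in N, time in s.
With the tool pointing down it reaches from about 425 to 800 mm from the base axis. Payload 8.3 kg.
Tool frame: the origin (TCP) lies midway between the tips of the shut fingers; the grasp point (between the pads) lies 19 mm behind it; z points along the fingers, y is the direction in which the jaws open and shut (so a half turn about z gives the same grasp; the last joint's range is limited). The gripper opens to 85 mm and grips with 20 to 120 N. Pads are 22 mm wide; open, the fingers measure 114 mm over their backs; the gripper's body (76 mm by 85 mm) begins 54 mm behind the grasp point. The pads swing forward as they close: fully open they stand 13 mm farther back than shut.
Start: joints at [1.25, 0.383, 0.016, 1.37, -0.006, 1.388, -0.046], TCP at [159.385, -604.317, 231.279] pointing down, gripper open.
Joint ranges: [-2.95, 2.95], [-0.25, 2.06], [-1.52, 1.56], [0.18, 2.33], [-1.44, 4.58], [0.02, 2.06], [-3.01, 3.01]. Speed limits (rad/s): [2.39, 2.39, 3.01, 3.01, 3.14, 3.14, 3.14].

INTERFACE

Orientations are given as a rotation vector (axis times angle).
In Python, from bench import bot gives the robot as it stands.
- The arm moves only by the tool move_arm, never from a script. Its argument "steps" is a list of rows, each a list of 7 numbers: the turn, a rotation vector about the tool's x, y, z in rad, then the shift along the tool's x, y, z in m, then the closure in counts, from 0 (fully open) to 255 (shut). A call has exactly 10 rows; each row is the pose to reach, as a shift and turn from the pose commanded when the call began, along the tool's axes at that moment; what a row does not reach only later rows make up. A row lasts 1/10 s, in which the tool goes at most 50 mm and 8.59 degrees, less where a joint would pass 70% of its speed; a pose out of reach is approached as far as the arm can. A call with a gripper value outside its range is refused whole. The fingers move at their own pace and stop on an object; "force" is the grip in N (left out, the last holds). Time passes only in rows, so rows that repeat a pose let the fingers close, or fill a call up. It gives the time, the measured TCP pose, the force and the opening at its end, in the units of the state.
- bot.observe(): the state, without advancing time (a new reading comes with each control period).
- bot.camera(name): name is "side" or "top"; returns the picture (420x560x3 uint8, red, green, blue); there is no depth.
- bot.camera_model(name): a dict with "intrinsics" (3x3 intrinsics, pixels), "k1" (the pictures are not rectified: a ray, as slopes to the right and down, at radius r is drawn at 1 + k1 r^2 times it, then the intrinsics apply), "R" (3x3) and "t" (3): a world point X has camera coordinates R X + t. Camera axes: x right, y down, z forward; pixel columns grow to the right and rows downward; lengths in mm; the calibration is good to about 2 mm. A picture is of the moment at which its call begins. camera_model takes no time and is no camera call.
- bot.sign_off(): hands the job in, once; it reports no verdict.
The state is a dict: "time_s": time; "q": joint angles; "joint_velocities": joint speeds; "effort": joint torques, N m; "eef_pos": TCP position; "ee_rot": TCP orientation; "contact_force": force on the tool from outside, world axes, zero at the start; "moment": the same for the moment, N m; "opening": opening from 0.0 (shut) to 1.0 (fully open).
Only numpy, scipy, OpenCV 4.12 (cv2) and the standard library are available. Lean on these libraries where they do the work, as an engineer would, in place of code of your own. Each camera call takes 0.05 s, during which the arm holds its last target.

TASK

Bleed the green air reservoir bolted to the workbench: unscrew the knurled brass lock nut on its top by about a quarter turn (counterclockwise seen from above), then press the freed steel valve pin in its middle fully down, let it spring back up and leave the nut loose. Do not touch the red reservoir.

Things in the scene. Friction and masses are not known exactly. Their poses are not given: they have to be found in the camera images.
- green_tip (a point): Centre of the top of the green reservoir's valve pin; moves with it. Green round tank, 140 mm across, fixed to the bench, top 85 mm above it. On its top centre: a steel neck 16 mm across, up to 115 mm; a brass knurled nut, 22 mm across, from 115 to 131 mm; through it the steel pin, head 12 mm across, top at 145 mm when up: 22 mm straight above the nut's centre. Nothing else is on top of the tank.
- green_nut (a joint): Turn of the green reservoir's nut about its upright axis, rad: 0 tight, growing counterclockwise seen from above (loosening) to a stop at 1.7; starts between 0 and 0.25. Friction about 0.05 N m; it stays where left and does not rise. Gripped across its sides from above at any yaw, the thinner pin between the fingers. It locks the pin until about 0.85. A white tick on top marks its turn.
- green_pin (a joint): Depth of the green reservoir's valve pin, m: 0 up, 0.008 fully down. Sprung: 2 N starts it, 6 N brings it fully down, and it springs back up when released. It cannot go down while the nut locks it.
- red: The other air reservoir: same size and build but painted red, also fixed to the bench, with its own nut and pin; to be left alone. Origin: centre of its underside, on the bench; z up.
Mind the look-alikes: they are no part of the job. Leave any blue or purple look-alike of the part that bears green_tip alone.

How it is judged:
By the outcome, as a careful person would: the job done as asked, in the order asked, and still so for the second after the job is handed in, with the robot touching nothing.
It also fails if it takes over 38 s, if anything falls off the work surface, if the arm or the gripper's body presses on something with over 40 N, if the wrist force passes 120 N, or if a joint passes its speed limit or range.

## Working session

There is one attempt and no reset: what is moved stays moved. The work goes in short steps, Python scripts to look and compute and a tool call to move; the robot and the scene stay as the last step left them, time stands still between calls to the robot, and variables do not carry over. Pictures are saved under pics/ and viewed, and the job is handed in when it is done.

Besides the shell and the picture viewer there is one more tool, called after "Emit:" as a command line: name --pt "numbers of a row" for each row, then --argument value for the rest. move_arm: Moves the arm, as the interface text tells. Its arguments: {"type":"object","properties":{"steps":{"type":"array"},"force":{"type":"number"}},"required":["steps"]}

```bash
mkdir -p pics; ls
python3 - <<'E'
from bench import bot
import cv2,json
print(bot.observe())
for n in("top","side"):
    im=bot.camera(n); cv2.imwrite(f"pics/{n}0.png",im[:,:,::-1]); print(n,bot.camera_model(n))
E
```

```text
pics
{'time_s': 0.0, 'q': array([ 1.25010497,  0.3842619 ,  0.01638066,  1.37115378, -0.00629128,
        1.38817817, -0.04649649]), 'joint_velocities': array([-4.68395717e-04,  1.51237834e-04, -5.30743153e-04, -1.94326945e-03,
       -3.85423195e-05,  1.07533027e-03, -1.75418858e-03]), 'effort': array([-2.24807541e-04, -6.27592421e+01,  8.43621232e-01, -3.71830380e+01,
        1.63666211e-02,  1.42923882e-02, -1.90080561e-05]), 'eef_pos': array([ 159.24294071, -603.86121141,  230.26427925]), 'ee_rot': array([-3.11360595e+00, -4.03666960e-01,  4.66585349e-04]), 'contact_force': array([-0.55901979, -0.32217524, -0.2705902 ]), 'moment': array([-0.00575703,  0.00480526, -0.01937905]), 'opening': 1.0009817648907344}
top {'intrinsics': array([[404.20909658,   0.        , 275.37197445],
       [  0.        , 404.20909658, 208.58817886],
       [  0.        ,   0.        ,   1.        ]]), 'k1': -0.003102044751215601, 'R': array([[-0.00381955, -0.99988083, -0.0149581 ],
       [-0.9999906 ,  0.00384984, -0.00199676],
       [ 0.00205411,  0.01495034, -0.99988613]]), 't': array([  4.51839991, 462.3450447 , 803.38048652])}
side {'intrinsics': array([[458.23520213,   0.        , 279.95151434],
       [  0.        , 458.23520213, 209.73939123],
       [  0.        ,   0.        ,   1.        ]]), 'k1': -0.11581925249457137, 'R': array([[-0.94612431, -0.32370271,  0.00808316],
       [-0.2485115 ,  0.70989808, -0.65900437],
       [ 0.20758328, -0.62550881, -0.75209568]]), 't': array([463.20691757, 202.71559354, 838.14991023])}
```

View pics/top0.png

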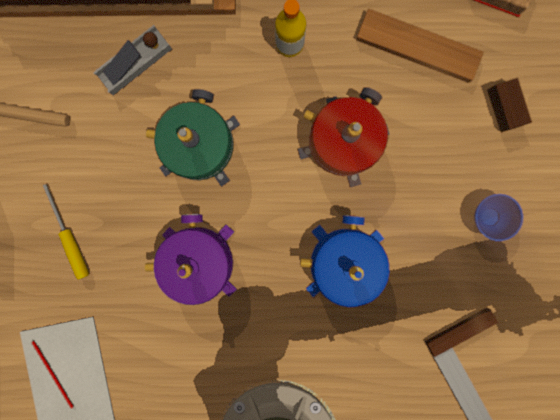

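View pics/side0.png

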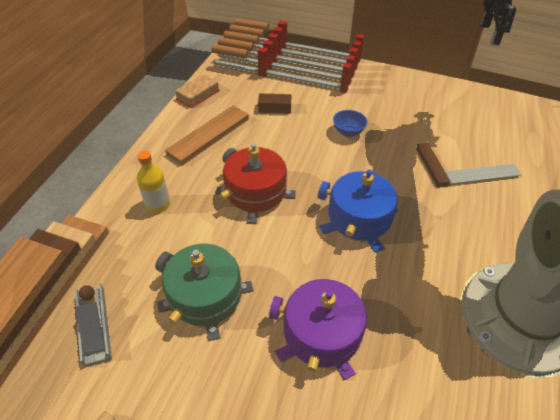

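The top view shows four tanks: green at (193,140), red (349,135), purple (193,265) and blue (350,267). In the side view, green is at (202,280), red (255,180), purple (325,320) and blue (362,203). The description picks green. I'll check it in close crops.

Run:
```python
import cv2,numpy as np
a=cv2.imread("pics/top0.png")[110:170,155:235];b=cv2.imread("pics/side0.png")[235:305,160:240]
a=cv2.resize(a,None,fx=5,fy=5,interpolation=cv2.INTER_CUBIC);b=cv2.resize(b,None,fx=5,fy=5,interpolation=cv2.INTER_CUBIC)
a=cv2.copyMakeBorder(a,0,50,0,0,cv2.BORDER_CONSTANT)
cv2.imwrite("pics/crop0.png",np.hstack([a,b]))
```

```text
(no output)
```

View pics/crop0.png

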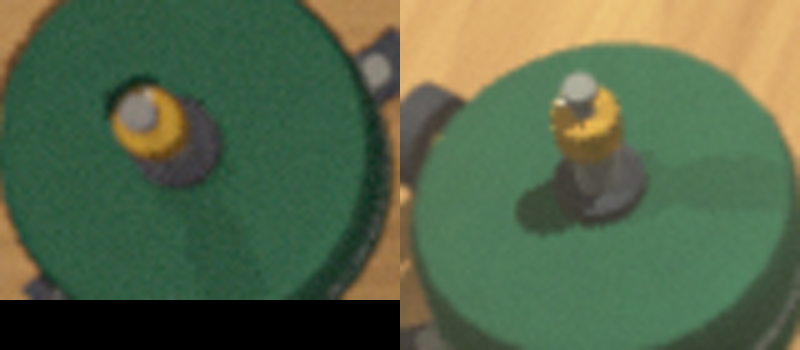

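The crop shows green, with a brass nut and steel pin. The pin top is at about top (183,132) and side (195.8,252). I'll triangulate from those and cross-check with the nut mask.

```bash
cat > h.py <<'E'
import numpy as np,cv2
from bench import bot
from scipy.optimize import brentq
from scipy.spatial.transform import Rotation as Ro
def ray(n,px):
    m=bot.camera_model(n);K=np.array(m['intrinsics']);k=m['k1']
    D=np.array([k,0,0,0.]);p=cv2.undistortPoints(np.array([[px]],float),K,D)[0,0]
    R=np.array(m['R']);t=np.array(m['t'])
    d=R.T@np.r_[p,1];return -R.T@t,d/np.linalg.norm(d)
def plane(n,px,z):
    c,d=ray(n,px);return c+d*(z-c[2])/d[2]
def tri(a,b):
    (c1,d1),(c2,d2)=ray("top",a),ray("side",b)
    s=np.linalg.lstsq(np.c_[d1,-d2],c2-c1,rcond=None)[0]
    p,q=c1+s[0]*d1,c2+s[1]*d2;return (p+q)/2,np.linalg.norm(p-q)
def proj(n,X):
    m=bot.camera_model(n);R=np.array(m['R'])
    return cv2.projectPoints(np.array([X],float),cv2.Rodrigues(R)[0],np.array(m['t']),np.array(m['intrinsics']),np.array([m['k1'],0,0,0.]))[0][0,0]
E
python3 - <<'E'
from h import *
print("tip",tri((183-.5,131.8-.5),(195.8-.5,252.2-.5)))
print(plane("top",(182.5,131.4),145),plane("side",(195.4,251.8),145))
for n,sl in(("top",np.s_[120:145,170:200]),("side",np.s_[245:270,185:210])):
    im=cv2.imread(f"pics/{n}0.png");h=cv2.cvtColor(im,cv2.COLOR_BGR2HSV)
    m=cv2.inRange(h,(12,110,90),(30,255,255))
    mm=np.zeros_like(m);mm[sl]=m[sl]
    ys,xs=np.nonzero(mm);print(n,"nut",len(xs),xs.min(),xs.max(),ys.min(),ys.max(),xs.mean(),ys.mean())
    g=cv2.inRange(im.__class__(h.shape,h.dtype,h),(65,100,20),(90,255,255)) if 0 else cv2.inRange(h,(60,80,20),(90,255,255))
    c=max(cv2.findContours(g,0,2)[0],key=cv2.contourArea);print("green",cv2.minEnclosingCircle(c),cv2.fitEllipse(c))
X=tri((182.5,131.3),(195.3,251.7))[0]
for z in(85,131,145):print(z,proj("top",[X[0],X[1],z]),proj("side",[X[0],X[1],z]))
E
```

```text
tip (array([588.3708333 , 152.08742992, 144.19555236]), np.float64(2.095271562260363))
[589.07600906 152.2354521  145.        ] [586.67864194 152.58907868 145.        ]
top nut 121 177 192 127 141 185.8099173553719 135.36363636363637
green ((192.65199279785156, 140.48399353027344), 38.82509231567383) ((192.49908447265625, 140.3888397216797), (73.353271484375, 76.709228515625), 131.8574981689453)
side nut 138 185 203 245 267 196.8840579710145 259.69565217391306
green ((200.0, 274.0), 37.10805130004883) ((200.50723266601562, 275.4604797363281), (59.62622833251953, 72.89490509033203), 76.81002807617188)
85 [190.80067116 138.27271078] [199.20183503 271.40652617]
131 [184.63710331 133.43524   ] [195.72762087 256.20238696]
145 [182.59134528 131.82963064] [194.61123398 251.29250161]
```

```bash
cat >> h.py <<'E'
def rel(X,yaw=None,P=None,R=None):
    o=bot.observe()
    if P is None:P=o['eef_pos']
    R0=Ro.from_rotvec(o['ee_rot'] if R is None else R)
    s=R0.inv().apply(np.array(X)-P)/1000
    if yaw is None:return s.round(4)
    # tool z down, tool x at yaw
    T=Ro.from_matrix(np.array([[np.cos(yaw),np.sin(yaw),0],[np.sin(yaw),-np.cos(yaw),0],[0,0,-1]]))
    return (R0.inv()*T).as_rotvec().round(4),s.round(4)
def yawnow():
    M=Ro.from_rotvec(bot.observe()['ee_rot']).as_matrix();return np.arctan2(M[1,0],M[0,0]),M[:,2]
E
python3 - <<'E'
from h import *
print(yawnow())
P=np.array([159.385,-604.317,231.279])
for X in([320,-530,231],[480,-390,231],[580,-200,231],[610,0,231],[588,152,231]):print(rel(X,1.12,P=P))
E
```

```text
(np.float64(0.257881967996305), array([-4.66095328e-04,  1.75222461e-03, -9.99998356e-01]))
(array([-1.700e-03, -8.000e-04, -8.621e-01]), array([ 0.1743, -0.0309,  0.0003]))
(array([-1.700e-03, -8.000e-04, -8.621e-01]), array([ 0.3647, -0.1255,  0.0005]))
(array([-1.700e-03, -8.000e-04, -8.621e-01]), array([ 0.5098, -0.2837,  0.0008]))
(array([-1.700e-03, -8.000e-04, -8.621e-01]), array([ 0.5898, -0.4694,  0.0011]))
(array([-1.700e-03, -8.000e-04, -8.621e-01]), array([ 0.6073, -0.622 ,  0.0014]))
```

Emit:
move_arm --pt "0 0 -0.08 0.04 -0.006 0 0" --pt "0 0 -0.17 0.085 -0.014 0 0" --pt "0 0 -0.26 0.13 -0.022 0 0" --pt "0 0 -0.35 0.174 -0.031 0 0" --pt "0 0 -0.44 0.213 -0.05 0 0" --pt "0 0 -0.53 0.252 -0.069 0 0" --pt "0 0 -0.62 0.29 -0.088 0 0" --pt "0 0 -0.71 0.328 -0.107 0 0" --pt "0 0 -0.8 0.365 -0.1255 0 0" --pt "0 0 -0.862 0.4 -0.155 0 0" --force 40

```text
time_s: 1.1
eef_pos: [507.3, -352.0, 230.5]
ee_rot: [-2.659, -1.671, 0.001]
contact_force: [2.1, -0.8, -0.1]
opening: 1.006
```

Run:
```python
from h import *
o=bot.observe();print(o['eef_pos'],yawnow(),o['q'],o['time_s'])
for X in([580,-200,231],[610,0,231],[588.2,152.2,231]):print(rel(X,1.12))
```

```text
[ 507.33161634 -352.0388803   230.51607793] (np.float64(1.1219907558561606), array([-8.42882248e-04,  2.65038361e-04, -9.99999610e-01])) [ 0.77521801  0.38681475 -0.30260205  1.38063577  0.11465641  1.39214678
  0.0244039 ] 1.1
(array([-0.0009,  0.0001,  0.002 ]), array([ 0.1685, -0.0005, -0.0005]))
(array([-0.0009,  0.0001,  0.002 ]), array([ 0.3617, -0.0602, -0.0005]))
(array([-0.0009,  0.0001,  0.002 ]), array([ 4.894e-01, -1.459e-01, -4.000e-04]))
```

Emit:
move_arm --pt "0 0 0 0.045 0 0 0" --pt "0 0 0 0.09 0 0 0" --pt "0 0 0 0.135 0 0 0" --pt "0 0 0 0.18 -0.005 0 0" --pt "0 0 0 0.225 -0.018 0 0" --pt "0 0 0 0.27 -0.032 0 0" --pt "0 0 0 0.315 -0.046 0 0" --pt "0 0 0 0.36 -0.06 0 0" --pt "0 0 0 0.4 -0.086 0 40" --pt "0 0 0 0.435 -0.109 0 100"

```text
time_s: 2.1
eef_pos: [597.4, 89.3, 230.8]
ee_rot: [-2.66, -1.67, 0.001]
contact_force: [-0.0, 0.5, 0.1]
opening: 0.696
```

Run:
```python
from h import *
o=bot.observe();print(o['eef_pos'],yawnow(),o['q'],o['time_s'])
for X in([588.2,152.2,231],):print(rel(X,1.12))
```

```text
[597.40611858  89.31387759 230.76613014] (np.float64(1.1211878710909098), array([-1.04233137e-03,  5.92499989e-04, -9.99999281e-01])) [ 0.1639557   0.38172413 -0.49322722  1.41281076  0.17930141  1.39260682
 -0.78064196] 2.1
(array([-0.0012, -0.0001,  0.0012]), array([ 0.0526, -0.0356, -0.0002]))
```

Now centre the tool over the nut while staying high, then look.

Emit:
move_arm --pt "0 0 0 0.03 -0.02 0 110" --pt "0 0 0 0.05 -0.034 0 110" --pt "0 0 0 0.0525 -0.0355 0 110" --pt "0 0 0 0.0525 -0.0355 0.02 110" --pt "0 0 0 0.0525 -0.0355 0.04 110" --pt "0 0 0 0.0525 -0.0355 0.055 110" --pt "0 0 0 0.0525 -0.0355 0.06 110" --pt "0 0 0 0.0525 -0.0355 0.06 110" --pt "0 0 0 0.0525 -0.0355 0.06 110" --pt "0 0 0 0.0525 -0.0355 0.06 110"

```text
time_s: 3.1
eef_pos: [589.6, 149.4, 172.5]
ee_rot: [2.662, 1.668, 0.003]
contact_force: [-0.3, -0.7, -0.3]
opening: 0.566
```

Run:
```python
from h import *
o=bot.observe();print(o['eef_pos'],yawnow(),o['q'],o['opening'],o['contact_force'])
for n in("top","side"):
    im=bot.camera(n)[:,:,::-1].copy(); cv2.imwrite(f"pics/{n}1.png",im); print(proj(n,o['eef_pos']))
s=cv2.imread("pics/side1.png")[160:320,110:290];t=cv2.imread("pics/top1.png")[60:220,100:280]
cv2.imwrite("pics/c1.png",cv2.resize(np.hstack([t,s]),(792,352),interpolation=cv2.INTER_CUBIC))
```

```text
[589.63674817 149.42868069 172.45611856] (np.float64(1.1196324834775317), array([ 1.69346703e-03,  5.24596843e-04, -9.99998428e-01])) [ 0.07639903  0.42690084 -0.50857324  1.48908802  0.21228228  1.27883778
 -0.90595159] 0.5662898802678301 [-0.30128692 -0.71052489 -0.30342211]
[180.00163839 127.65739036]
[192.35165921 239.80570127]
```

View pics/c1.png

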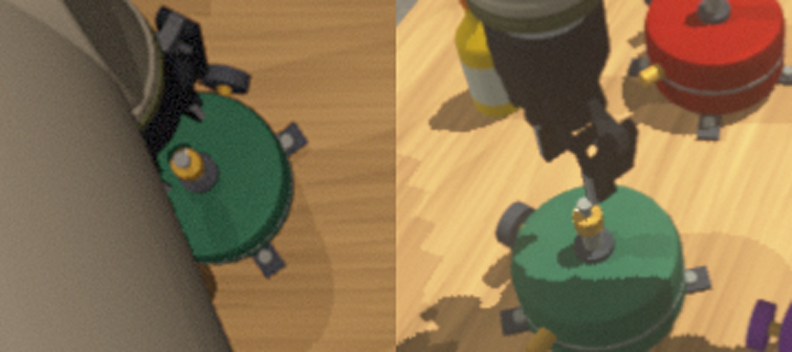

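Seen in the crop: the fingers straddle the nut, one either side, and green is underneath. Next I'll measure the remaining offset before descending.

Run:
```python
from h import *
o=bot.observe();print(o['eef_pos'],yawnow(),o['time_s'],o['contact_force'],o['moment'])
print(rel([588.2,152.2,105],1.12))
h=cv2.imread("pics/side1.png")
c=h[225:285,165:225];cv2.imwrite("pics/c2.png",cv2.resize(c,(600,600),interpolation=cv2.INTER_CUBIC))
```

```text
[589.49006651 149.43488689 172.23424814] (np.float64(1.1197916416075695), array([ 1.45924786e-03,  3.60258724e-04, -9.99998870e-01])) 3.2 [ 0.09870521 -0.14692319 -0.91509142] [0.00038847 0.0338768  0.02512084]
(array([ 0.0012, -0.001 , -0.0002]), array([ 0.0019, -0.0024,  0.0672]))
```

View pics/c2.png

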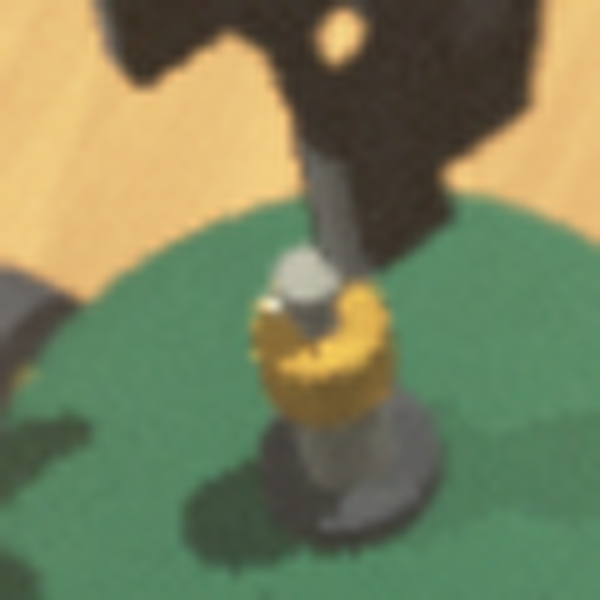

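The close crop shows the pin top at side (195,252), the nut below it, the white tick on the left side at (192,255), and the jaw clear of the pin. I'll descend.

Emit:
move_arm --pt "0 0 0 0.001 -0.001 0 110" --pt "0 0 0 0.002 -0.0024 0.005 110" --pt "0 0 0 0.002 -0.0024 0.02 110" --pt "0 0 0 0.002 -0.0024 0.035 110" --pt "0 0 0 0.002 -0.0024 0.05 110" --pt "0 0 0 0.002 -0.0024 0.06 110" --pt "0 0 0 0.002 -0.0024 0.067 110" --pt "0 0 0 0.002 -0.0024 0.067 110" --pt "0 0 0 0.002 -0.0024 0.067 110" --pt "0 0 0 0.002 -0.0024 0.067 110" --force 25

```text
time_s: 4.2
eef_pos: [588.3, 152.3, 105.1]
ee_rot: [2.662, 1.668, 0.002]
contact_force: [0.7, -0.4, -0.1]
opening: 0.569
```

Run:
```python
from h import *
o=bot.observe();print(o['eef_pos'],yawnow(),o['time_s'],o['contact_force'],o['moment'])
print(rel([588.2,152.2,105],1.12))
h=bot.camera("side")[:,:,::-1].copy()
c=h[215:285,155:235];cv2.imwrite("pics/c3.png",cv2.resize(c,(640,560),interpolation=cv2.INTER_CUBIC))
```

```text
[588.27074404 152.33099541 105.12489967] (np.float64(1.1197910941650662), array([ 1.33572128e-03,  3.95976146e-04, -9.99999030e-01])) 4.2 [ 0.74103307 -0.35693596 -0.13388665] [ 0.00479688 -0.05334061  0.0189914 ]
(array([ 0.001 , -0.0009, -0.0002]), array([-0.0001, -0.    ,  0.0001]))
```

View pics/c3.png

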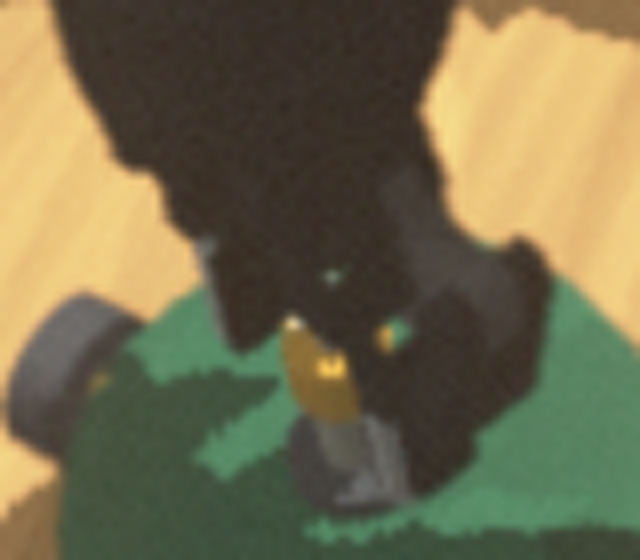

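The nut, at crop (320,370), sits between the fingers with a gap on both sides. I'll close on it.

Emit:
move_arm --pt "0 0 0 0 0 0 150" --pt "0 0 0 0 0 0 170" --pt "0 0 0 0 0 0 190" --pt "0 0 0 0 0 0 210" --pt "0 0 0 0 0 0 230" --pt "0 0 0 0 0 0 255" --pt "0 0 0 0 0 0 255" --pt "0 0 0 0 0 0 255" --pt "0 0 0 0 0 0 255" --pt "0 0 0 0 0 0 255" --force 25

```text
time_s: 5.25
eef_pos: [587.8, 152.2, 104.6]
ee_rot: [2.662, 1.669, 0.0]
contact_force: [-3.0, -0.7, 4.9]
opening: 0.247
```

Run:
```python
from h import *
o=bot.observe();print(o['eef_pos'],yawnow(),o['time_s'],o['contact_force'],o['moment'],o['opening']*85)
R=Ro.from_rotvec(o['ee_rot']);print("tool force",R.inv().apply(o['contact_force']), o['q'])
```

```text
[587.79226776 152.23331377 104.62421175] (np.float64(1.119909194753586), array([ 2.35005338e-04,  9.89802556e-05, -9.99999967e-01])) 5.25 [-2.96522184 -0.65222937  4.85342829] [-0.10897716  0.52925282  0.03246493] 20.98349879852412
tool force [-1.87825416 -2.38384462 -4.85418954] [ 0.06387224  0.48302392 -0.49612214  1.57058677  0.24465338  1.14997737
 -0.93558535]
```

Gripped: opening about 21 mm, side forces small. Now turn counterclockwise seen from above, which is tool −z.

Emit:
move_arm --pt "0 0 -0.04 0 0 0 255" --pt "0 0 -0.11 0 0 0 255" --pt "0 0 -0.19 0 0 0 255" --pt "0 0 -0.27 0 0 0 255" --pt "0 0 -0.35 0 0 0 255" --pt "0 0 -0.43 0 0 0 255" --pt "0 0 -0.51 0 0 0 255" --pt "0 0 -0.59 0 0 0 255" --pt "0 0 -0.66 0 0 0 255" --pt "0 0 -0.7 0 0 0 255" --force 30

```text
time_s: 6.25
eef_pos: [587.9, 152.2, 104.6]
ee_rot: [1.925, 2.483, 0.001]
contact_force: [-2.6, -0.9, 5.9]
opening: 0.242
```

Run:
```python
from h import *
o=bot.observe();print(o['eef_pos'],yawnow(),o['time_s'],o['contact_force'],o['moment'],o['opening']*85)
R=Ro.from_rotvec(o['ee_rot']);print("tool force",R.inv().apply(o['contact_force']), o['q'])
```

```text
[587.87811864 152.23166286 104.64626176] (np.float64(1.8225044007201057), array([ 3.74588852e-04,  2.39446467e-04, -9.99999901e-01])) 6.25 [-2.63766671 -0.89666218  5.88263196] [-0.09398125  0.45000389 -0.09993184] 20.57146123158893
tool force [-0.21065807 -2.77538587 -5.88383412] [ 0.15951735  0.51341794 -0.63262848  1.56591829  0.32112483  1.16770725
 -0.28672612]
```

Emit:
move_arm --pt "0 0 -0.04 0 0 0 255" --pt "0 0 -0.11 0 0 0 255" --pt "0 0 -0.19 0 0 0 255" --pt "0 0 -0.27 0 0 0 255" --pt "0 0 -0.35 0 0 0 255" --pt "0 0 -0.43 0 0 0 255" --pt "0 0 -0.51 0 0 0 255" --pt "0 0 -0.59 0 0 0 255" --pt "0 0 -0.66 0 0 0 255" --pt "0 0 -0.7 0 0 0 255"

```text
time_s: 7.25
eef_pos: [588.0, 152.3, 104.7]
ee_rot: [0.957, 2.992, 0.001]
contact_force: [-2.1, -0.8, 5.5]
opening: 0.239
```

Run:
```python
from h import *
o=bot.observe();print(o['eef_pos'],yawnow(),o['time_s'],o['contact_force'],o['moment'],o['opening']*85)
R=Ro.from_rotvec(o['ee_rot']);print("tool force",R.inv().apply(o['contact_force']), o['q'])
```

```text
[587.95790025 152.28339045 104.6816166 ] (np.float64(2.5224443179917246), array([ 5.47205178e-04,  3.53135002e-04, -9.99999788e-01])) 7.25 [-2.13603614 -0.75094347  5.54362939] [-0.07276561  0.39264604 -0.06401011] 20.33488342101936
tool force [ 1.30239196 -1.84782389 -5.54506225] [ 0.25195007  0.55406628 -0.77208912  1.5615763   0.40602784  1.19209857
  0.354613  ]
```

Emit:
move_arm --pt "0 0 0 0 0 0 110" --pt "0 0 0 0 0 0 110" --pt "0 0 0 0 0 0 110" --pt "0 0 0 0 0 0 110" --pt "0 0 0 0 0 -0.015 110" --pt "0 0 0 0 0 -0.035 110" --pt "0 0 0 0 0 -0.06 110" --pt "0 0 0 0 0 -0.075 110" --pt "0 0 0 0 0 -0.08 110" --pt "0 0 0 0 0 -0.08 110"

```text
time_s: 8.25
eef_pos: [588.1, 152.3, 185.1]
ee_rot: [0.961, 2.99, 0.001]
contact_force: [0.4, -0.4, -0.2]
opening: 0.571
```

Run:
```python
from h import *
o=bot.observe();print(o['eef_pos'],yawnow(),o['time_s'],o['contact_force'],o['moment'],o['opening']*85)
h=bot.camera("side")[:,:,::-1].copy();cv2.imwrite("pics/side4.png",h)
a=h[225:285,165:225];h2=bot.camera("top")[:,:,::-1].copy();cv2.imwrite("pics/top4.png",h2);b=h2[110:170,155:215]
cv2.imwrite("pics/c4.png",cv2.resize(np.hstack([a,b]),(800,400),interpolation=cv2.INTER_CUBIC))
```

```text
[588.08366936 152.28939726 185.12294533] (np.float64(2.519742997375193), array([ 1.42036135e-03,  2.03110762e-04, -9.99998971e-01])) 8.25 [ 0.41033372 -0.43166864 -0.16687082] [-0.02547453 -0.00829609 -0.01978098] 48.50897043850262
```

View pics/c4.png

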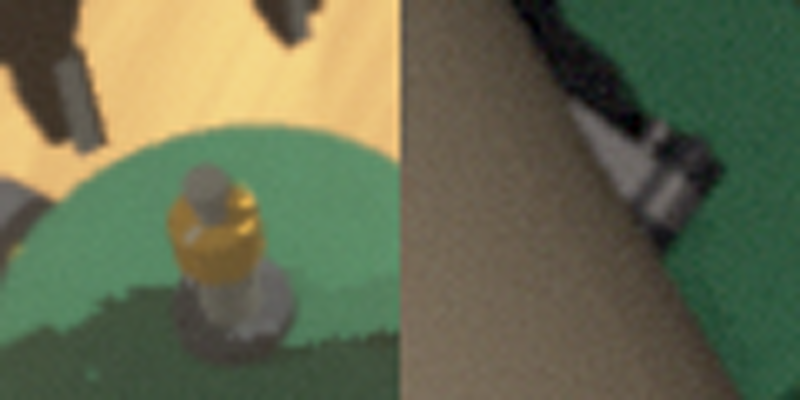

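Run:
```python
from h import *
c=np.array([588,152.2])
for p in((191.7,254.8),(193.8,260.2)):
    v=plane("side",p,131)[:2]; 
    c2=plane("side",tuple(proj("side",[588,152.2,131])+np.array([.6,.5])),131)[:2]
    for cc in(c,c2):
        d=v-cc;print(d,np.hypot(*d),np.arctan2(d[1],d[0]))
```

```text
[ 8.06746616 -0.45383287] 8.080221187573265 -0.05619546880309191
[ 9.46949209 -1.04750426] 9.52725278791555 -0.11017093047055558
[-0.13099942  8.38483435] 8.385857611638906 1.5864184316035865
[1.27102652 7.79116295] 7.894157875500253 1.4090839267940694
```

The tick turned by about 1.5 rad, which matches the commanded 1.4 within the image resolution. The nut is loose. Next I'll shut the fingers and come down close above the pin.

Emit:
move_arm --pt "0 0 0 0 0 0 200" --pt "0 0 0 0 0 0 255" --pt "0 0 0 0 0 0 255" --pt "0 0 0 0 0 0 255" --pt "0 0 0 0 0 0 255" --pt "0 0 0 0 0 0.01 255" --pt "0 0 0 0 0 0.02 255" --pt "0 0 0 0 0 0.03 255" --pt "0 0 0 0 0 0.035 255" --pt "0 0 0 0 0 0.035 255"

```text
time_s: 9.35
eef_pos: [587.1, 151.9, 147.9]
ee_rot: [-0.96, -2.989, 0.001]
contact_force: [0.0, 0.9, 0.1]
opening: 0.0
```

Run:
```python
from h import *
o=bot.observe();print(o['eef_pos'],o['time_s'],o['contact_force'],o['opening']*85)
h=bot.camera("side")[:,:,::-1].copy()
c=h[215:285,155:235];cv2.imwrite("pics/c5.png",cv2.resize(c,(640,560),interpolation=cv2.INTER_CUBIC))
```

```text
[587.13093938 151.85329659 147.94273003] 9.35 [0.01162195 0.91491112 0.08415485] 0.03706986596817733
```

View pics/c5.png

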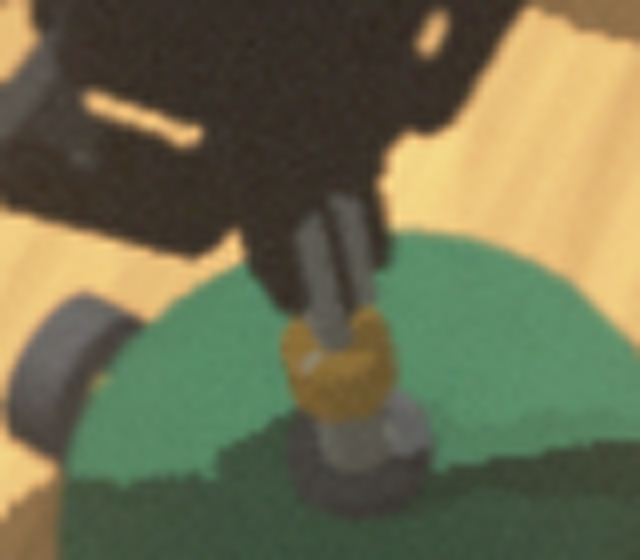

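The shut fingertips are right above the pin head. I'll press down gradually.

Emit:
move_arm --pt "0 0 0 0 0 0.001 255" --pt "0 0 0 0 0 0.002 255" --pt "0 0 0 0 0 0.003 255" --pt "0 0 0 0 0 0.004 255" --pt "0 0 0 0 0 0.005 255" --pt "0 0 0 0 0 0.006 255" --pt "0 0 0 0 0 0.007 255" --pt "0 0 0 0 0 0.008 255" --pt "0 0 0 0 0 0.008 255" --pt "0 0 0 0 0 0.008 255"

```text
time_s: 10.4
eef_pos: [587.9, 152.2, 141.5]
ee_rot: [0.961, 2.991, 0.0]
contact_force: [-0.9, -0.6, 3.7]
opening: 0.005
```

The force is 3.7 N at about 3.5 mm depth, which fits the spring, so the pin is free. I'll keep going.

Emit:
move_arm --pt "0 0 0 0 0 0.001 255" --pt "0 0 0 0 0 0.002 255" --pt "0 0 0 0 0 0.003 255" --pt "0 0 0 0 0 0.004 255" --pt "0 0 0 0 0 0.0045 255" --pt "0 0 0 0 0 0.005 255" --pt "0 0 0 0 0 0.0055 255" --pt "0 0 0 0 0 0.0055 255" --pt "0 0 0 0 0 0.0055 255" --pt "0 0 0 0 0 0.0055 255"

```text
time_s: 11.4
eef_pos: [588.0, 152.2, 137.1]
ee_rot: [0.961, 2.99, 0.0]
contact_force: [-4.3, -2.7, 12.0]
opening: 0.001
```

12 N exceeds the 6 N end-of-spring force, so the pin is on its stop. I'll add a hair more and then let it spring up.

Emit:
move_arm --pt "0 0 0 0 0 0.0005 255" --pt "0 0 0 0 0 0.0005 255" --pt "0 0 0 0 0 0.0005 255" --pt "0 0 0 0 0 -0.003 255" --pt "0 0 0 0 0 -0.007 255" --pt "0 0 0 0 0 -0.015 255" --pt "0 0 0 0 0 -0.03 255" --pt "0 0 0 0 0 -0.06 255" --pt "0 0 0 0 0 -0.09 255" --pt "0 0 0 0 0 -0.1 255"

```text
time_s: 12.4
eef_pos: [588.7, 153.0, 239.9]
ee_rot: [0.96, 2.988, 0.004]
contact_force: [-0.2, 0.0, -0.0]
opening: -0.0
```

Run:
```python
from h import *
o=bot.observe();print(o['eef_pos'],o['time_s'],o['contact_force'],o['opening']*85)
h=bot.camera("side")[:,:,::-1].copy()
a=h[225:285,165:225];b=cv2.imread("pics/side4.png")[225:285,165:225]
cv2.imwrite("pics/c6.png",cv2.resize(np.hstack([b,a]),(800,400),interpolation=cv2.INTER_CUBIC))
```

```text
[588.70706748 153.0063789  239.91737157] 12.4 [-0.19895292  0.00286063 -0.01756122] -0.02266821218474107
```

View pics/c6.png

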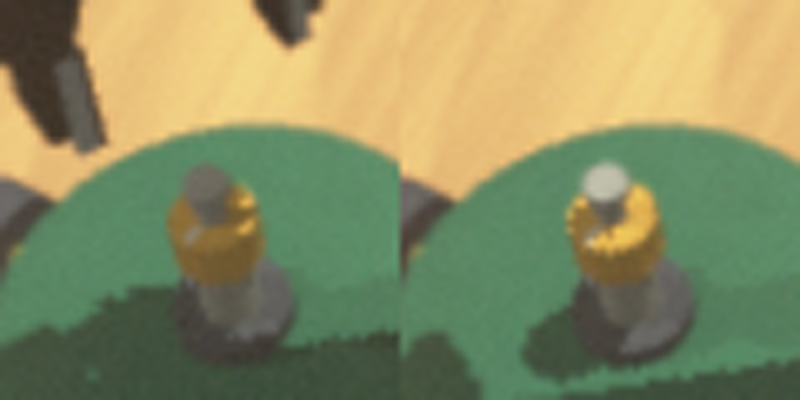

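The pin is back up: its head is at crop (606,182), the same height as before. The tick is still at the loosened angle, near (593,237), and the arm is clear. Handing in.

```bash
python3 -c "
from bench import bot
print(bot.sign_off())"
```

```text
the job is handed in; nothing more can be done
None
```

The green reservoir is bled: I turned its nut 1.4 rad counterclockwise, let go, pressed the pin fully down with the shut fingertips and let it spring back up. The job was handed in at about 12.5 s.

- **Nut:** it is left loose. The side view put the tick's turn at 1.5–1.65 rad, rougher than the 1.4 rad commanded because the tick is only a pixel or two wide. After the press, the tick was still at the loosened angle.
- **Pin:** the force followed the spring, 3.7 N at about 3.5 mm. It reached 12 N at about 8 mm, above the 6 N that brings it fully down. I then went 0.5 mm further before releasing. The last picture shows the pin back at its full height.
- **Arm:** it ended about 95 mm above the pin with no contact force. I steered clear of the red, blue and purple tanks, and no reading suggested contact with them.
- **Disagreements:** the two cameras differed by about 2 mm on the tip position, so I used a value between them. Side forces in the grip stayed under about 3 N. The arm's position readings also wandered by 1–3 mm while it was moving.

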